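# Zero the bench refractometer

### The arm

A 7-joint arm with a two-finger parallel gripper is mounted at the origin on a cart in front of the work surface, level with it; the furniture and walls round the work are solid. World frame = base frame: x ahead of the robot, y to its left, z up, the work surface at z = 0. Lengths are in m, angles in rad, forces in N, time in s.
With the tool pointing down it reaches from about 0.4 to 0.9 m from the base axis. Payload 5.5 kg.
Tool frame: the origin (TCP) lies at the very end of the fingers, on their centre line; the grasp point (between the pads) lies 19 mm behind it; z points along the fingers, y is the line along which they close (so a half turn about z gives the same grasp; the last joint's range is limited). The gripper opens to 92 mm and grips with 3 to 60 N. Pads are 19 mm wide; open, the fingers measure 130 mm over their backs; the gripper's body (75 mm by 190 mm) begins 47 mm behind the grasp point.
Start: joints at [1.447, 0.501, -0.427, 1.55, 0.221, 1.138, -0.21], TCP at [0.245, -0.602, 0.227] pointing down, gripper open.
Joint ranges: [-2.88, 2.88], [-0.31, 2.03], [-1.54, 1.56], [0.2, 2.42], [-1.41, 4.55], [0.19, 2.02], [-2.57, 2.57]. Speed limits (rad/s): [2.57, 2.57, 3.14, 3.14, 3.14, 3.14, 3.14].

### API

Orientations are given as a unit quaternion [x, y, z, w].
In Python, from plant import manip gives the robot as it stands.
- The arm moves only by the tool move_arm, never from a script. Its argument "plan" is one flat list of numbers, 7 for each row, row after row: the shift along the world's x, y, z in units of 50 mm (1.0 is 50 mm), then the turn, a rotation vector about the world's x, y, z in units of 10 degrees (1.0 is 10 degrees), then the finger opening in mm, from 0 to 91.8. A call has 1 to 12 rows; each row is the pose to reach, as a shift and turn from the pose commanded when the call began; what a row does not reach only later rows make up. A row lasts 1/8 s, in which the tool goes at most 62.5 mm and 10.7 degrees, less where a joint would pass 70% of its speed; a pose out of reach is approached as far as the arm can. A call with a gripper value outside its range is refused whole. The fingers move at their own pace and stop on an object; "grip_force" is the grip in N (left out, the last holds). Time passes only in rows, so rows that repeat a pose let the fingers close. It gives the time, the measured TCP pose, the force, the opening and the grip force at its end, in the units of the state.
- manip.get_state(): the state, without advancing time (a new reading comes with each control period).
- manip.capture(name): name is "scene" or "top" or "wrist"; returns the picture (384x512x3 uint8, blue, green, red); there is no depth.
- manip.camera_params(name): a dict with "fx", "fy", "cx", "cy" (pixels), "R" (3x3) and "t" (3): a world point X has camera coordinates R X + t; the wrist camera has in their place "hand_eye" (4x4, takes a point from camera to tool coordinates, whose origin is the TCP and whose axes are the flange's). Camera axes: x right, y down, z forward; pixel columns grow to the right and rows downward; lengths in m; the calibration is good to about 2 mm. A picture is of the moment at which its call begins: read the wrist's pose just before it. camera_params takes no time and is no camera call.
- manip.close_job(): hands the job in; it is judged then, once.
Trained networks look in the newest picture that a camera, given by its name, has taken for a name from the list of things; names that differ only in an ending like _2 or _b are one class to them, and where a whole thing is asked for, a point or a joint stands for the part that bears it (a point fixed in the world has none). Each returns a list of dicts, best first, with "score" (0 to 1); they miss things now and then, are a little off and sometimes report something else, mostly with a low value. They report only what shows in the picture. A call takes as long as a camera call. They do not tell look-alikes from the thing itself.
- manip.look_for(query, camera): "location" ([row, column] in pixels, amid what is visible of it).
- manip.silhouettes(query, camera): "region" (384x512 bool, what is visible of it) and "location" ([row, column] in pixels, amid what is visible of it).
- manip.spot_point(query, camera): "location" ([row, column] in pixels: a listed point, or the origin of a listed thing).
The state is a dict: "time": time; "joint_pos": joint angles; "qd": joint speeds; "joint_efforts": joint torques, N m; "position": TCP position; "tcp_rot": TCP orientation; "force": force on the tool from outside, world axes, zero at the start; "moment": the same for the moment, N m; "gripper_width": finger opening in m; "grip_force": force on a finger pad.
Only numpy, scipy, OpenCV 4.12 (cv2) and the standard library are available. Lean on these libraries where they do the work, as an engineer would, in place of code of your own. Each camera call takes 0.05 s, during which the arm holds its last target. There are 200 camera calls.

### The job

Zero the bench refractometer: press its water dispenser's pump head all the way down and let it spring right back up, so that water lands on the prism. Then take the thin round-tipped stylus out of the tool rack, reach it through the collared hole in the instrument's top and hold the recessed zero button down for at least two seconds; finish while the gripper is still holding the stylus on the pressed button. Keep off the service button in the small hole beside it, do not ram the button, and leave the rubber-tipped rod in the rack and the dish, vial and beaker standing where they are.

Things in the scene. Friction and masses are not known exactly. Their poses are not given: they have to be found in the camera images.
- refractometer: Fixed grey bench instrument. Origin on the worktop under the middle of its flat top; x to its back, y to its left (the dispenser's side), z up. Flat top 142 (x) x 196 (y) mm, 54 mm high; a sloped panel with display and keys in front of it, to x = -122 mm. Round steel sample well with prism at (0, 62) mm. White dispenser bottle, 60 mm wide, clamped to the left side, axis at (0, 137) mm.
- pump_head (a joint): travel of the dispenser's pump head straight down, 0 = up (rest), 0.012 m = fully down; a spring pushes it back up, 3.6 N at rest rising to 8.4 N fully down
- pump_top (a point): middle of the pump head's flat round top, 27 mm wide, 142 mm above the worktop at rest; press here straight down. A thin spout runs from the head over the sample well, no higher than the top. Moves with the head
- zero_hole (a point): centre of the mouth of the zero button's hole, at (20, -45) mm in the instrument's frame, 57 mm above the worktop: a round upright hole 12 mm wide, ringed by a raised steel collar 21 mm wide and 3 mm high. z up
- zero_button_top (a point): middle of the top of the recessed zero button (10 mm wide black cap) at the bottom of that hole, 19 mm below the collar's rim and 38 mm above the worktop at rest; moves with the button
- zero_button (a joint): travel of the zero button straight down, 0 = up (rest), 0.005 m = fully down, pressed beyond 0.003; spring 2 N at rest rising 1 N per mm to 7 N fully down
- service_hole (a point): centre of the mouth of the service button's hole, 9 mm wide, no collar, 54 mm above the worktop, 35 mm to the right of the zero hole (farther from the dispenser); not to be entered
- service_button (a joint): travel of the service button in that hole, 0 = up, 0.005 m = fully down; must stay up
- tool_rack: Fixed dark grey open rack, 60 (x) x 136 (y) x 90 mm; origin: centre of its underside, z up. Top board 90 mm high with three 15 mm holes in a row along its y, at y = -40, 0 and 40 mm; stylus and rod hang in the two outer holes (which is in which varies), the middle one is empty.
- stylus: Loose steel stylus, 35 to 70 g, hanging upright in an outer hole. Origin: centre of the underside of its flange (20 mm wide, 3 mm thick), which rests on the rack's top board; z up along the stylus. Above: straight round handle with dark rings, 12 mm wide, up to 55 mm above the origin. Below: a plug 13 mm wide, 12 mm long, then a round shaft 5 mm wide that ends 67 mm below the origin.
- stylus_tip (a point): end of the stylus's tip, 67 mm below its origin on its axis
- stylus_grip (a point): on the stylus's axis 25 mm above its origin, a good place for the finger pads; fingertips just above the flange are backed by it when pressing down
- stirring_rod: Loose rubber-tipped stirring rod hanging in the other outer hole: same flange, plug and origin as the stylus, but the handle is waisted and swells to 20 mm, up to 66 mm above the origin, and it ends in a flat black rubber foot 13 mm wide, too wide for the zero hole. Stays in the rack.
- swan_neck_lamp: Fixed lamp clamped to the bench's front edge between instrument and rack; do not hit it. In its frame (axes along the world's; origin 99 mm below the worktop) its thick bent neck runs from x, y = (-116, 113) mm over (0, 0) to the lamp head at (160, -140) mm; highest point 230 mm above the worktop.
- old_stereo_microscope: Fixed microscope behind the rack, do not hit it; origin: centre of the underside of its round base. Its eyepieces lean towards the front, up to 100 mm nearer the robot than its origin, 200 to 270 mm above the worktop.
- magnifier_lamp: Fixed lamp, do not hit it. In its frame (axes along the world's, origin on the worktop) its thin arm runs 350 mm high from x, y = (130, 280) mm over (20, 0) to a wide round head, 200 x 270 mm, centred at (-86, -420) mm, 350 to 470 mm above the worktop, right of the microscope.
- petri_dish_5: Loose glass dish, 60 mm wide, 14 mm high, near the instrument's front left; origin: centre of its underside. Bystander.
- vial_1: Loose vial, 25 mm wide, 79 mm high, upright, to the right of the instrument; origin: centre of its underside. Bystander.
- beaker_3: Loose glass beaker, 48 mm wide, 50 mm high, to the right of the rack; origin: centre of its underside. Bystander.
Things that resemble listed ones, but are neither listed nor needed, are in the scene too. Leave any green look-alike of the stylus alone.

How it is judged:
On the way, in this order (a step that is already met when the one before it is completed fails the run):
1. the pump head is pressed all the way down (value of joint pump_head above 0.0105 m), for 0.1 s.
2. the pump head has sprung back up (value of joint pump_head below 0.002 m), for 0.2 s.
3. the gripped stylus has held the zero button down for two seconds (value of joint zero_button above 0.003 m and distance between stylus_tip and zero_button_top below 0.007 m and contact force between the fingers and stylus above 2 N), for 2 s.
At the end, for the whole second after the job is handed in: The gripper holds the stylus with its tip on the zero button (tip within 7 mm of the button's top) and keeps the button pressed more than 3 of its 5 mm; the pump head is up (within 2 mm), the service button is up (within 1 mm) and the rubber-tipped rod is still in the rack (moved less than 20 mm) (all of step 3 and contact force between stylus and refractometer above 1.5 N and value of joint pump_head below 0.002 m and value of joint service_button below 0.001 m and distance of stirring_rod from where it was at the start of the episode below 0.02 m); the arm keeps its last pose, push and grip.
It fails at once if the service button is pressed (value of joint service_button above 0.0015 m).
It fails at once if the stylus is rammed into the instrument with more than 40 N (contact force between stylus and refractometer above 40 N).
It fails at once if the dish is pushed away or knocked over (distance of petri_dish_5 from where it was at the start of the episode above 0.03 m or angle between petri_dish_5's own z axis and vertical above 0.6 rad).
It fails at once if the vial is pushed away or knocked over (distance of vial_1 from where it was at the start of the episode above 0.03 m or angle between vial_1's own z axis and vertical above 0.6 rad).
It fails at once if the beaker is pushed away or knocked over (distance of beaker_3 from where it was at the start of the episode above 0.03 m or angle between beaker_3's own z axis and vertical above 0.6 rad).
It also fails if it takes over 72 s, if anything falls off the work surface, if the arm or the gripper's body presses on something with over 40 N, if the wrist force passes 120 N, or if a joint passes its speed limit or range.

## Working session

There is one attempt and no reset: what is moved stays moved. The work goes in short steps, Python scripts to look and compute and a tool call to move; the robot and the scene stay as the last step left them, time stands still between calls to the robot, and variables do not carry over. Pictures are saved under pics/ and viewed, at most 12 in all, crops included, and the job is handed in when it is done.

Besides the shell and the picture viewer there is one more tool, called after "Request:" as name(argument=value, ...) on one line, values as JSON. move_arm: Moves the arm, as the interface text tells. Its arguments: {"type":"object","properties":{"plan":{"type":"array","items":{"type":"number"}},"grip_force":{"type":"number"}},"required":["plan"]}

```bash
mkdir -p pics
cat > h.py <<'E'
import numpy as np, cv2
from scipy.spatial.transform import Rotation as Rn
from plant import manip
def cam(name, st=None):
    p=manip.camera_params(name)
    K=np.array([[p['fx'],0,p['cx']],[0,p['fy'],p['cy']],[0,0,1]])
    if name=='wrist':
        st=st or manip.get_state()
        T=np.eye(4);T[:3,:3]=Rn.from_quat(st['tcp_rot']).as_matrix();T[:3,3]=st['position']
        W=np.linalg.inv(T@np.array(p['hand_eye']));return K,W[:3,:3],W[:3,3]
    return K,np.array(p['R']),np.array(p['t'])
def ray(c,rc):
    K,R,t=c;d=R.T@np.linalg.solve(K,[rc[1],rc[0],1.]);return -R.T@t,d/np.linalg.norm(d)
def tri(obs):
    A=np.zeros((3,3));b=np.zeros(3);rs=[ray(*o) for o in obs]
    for o,d in rs: P=np.eye(3)-np.outer(d,d);A+=P;b+=P@o
    X=np.linalg.solve(A,b);return X,[np.linalg.norm((np.eye(3)-np.outer(d,d))@(X-o)) for o,d in rs]
def atz(c,rc,z): o,d=ray(c,rc);return o+d*(z-o[2])/d[2]
def proj(c,X): K,R,t=c;u=K@(R@X+t);return np.array([u[1]/u[2],u[0]/u[2]])
E
python3 - <<'E'
from h import *
s=manip.get_state();print(s['time'],s['position'],s['tcp_rot'],s['force'])
ims={}
C={}
for n in ['scene','top']:
    ims[n]=manip.capture(n);C[n]=cam(n);cv2.imwrite(f'pics/{n}0.png',ims[n])
    print(n,'cam pos',(-C[n][1].T@C[n][2]).round(3))
for q in ['refractometer','pump_top','zero_hole','service_hole','tool_rack','stylus','stylus_grip','stirring_rod','swan_neck_lamp','old_stereo_microscope','magnifier_lamp','petri_dish_5','vial_1','beaker_3']:
    r={n:manip.spot_point(q,n) for n in ims}
    for n in r: print(q,n,[(np.round(x['location']).tolist(),round(x['score'],2)) for x in r[n][:4]])
    if r['scene'] and r['top']:
        X,e=tri([(C[n],r[n][0]['location']) for n in r]);print('   ',X.round(4),np.round(e,4))
E
```

```text
0.0 [ 0.2448604  -0.60137889  0.22567929] [ 9.81353224e-01  1.92210658e-01 -1.73956062e-04 -9.39043397e-04] [ 0.02861721 -0.4405478  -0.2004121 ]
scene cam pos [-0.388 -0.914  0.788]
top cam pos [ 0.328 -0.054  1.064]
refractometer scene [([174.0, 210.0], 0.79)]
refractometer top [([188.0, 174.0], 0.81)]
    [0.5149 0.1551 0.0089] [0.0033 0.0033]
pump_top scene [([160.0, 224.0], 0.75), ([123.0, 178.0], 0.66)]
pump_top top [([183.0, 116.0], 0.71)]
    [ 5.860e-01  2.755e-01 -1.000e-04] [0.0818 0.0818]
zero_hole scene [([162.0, 222.0], 0.65)]
zero_hole top [([175.0, 186.0], 0.55), ([180.0, 114.0], 0.29)]
    [0.5401 0.1122 0.0595] [0.0009 0.0009]
service_hole scene [([164.0, 230.0], 0.94), ([216.0, 270.0], 0.21)]
service_hole top [([176.0, 196.0], 0.96), ([172.0, 186.0], 0.39)]
    [0.5389 0.0811 0.0616] [0.0035 0.0035]
tool_rack scene [([252.0, 280.0], 0.77)]
tool_rack top [([233.0, 318.0], 0.87)]
    [ 0.3686 -0.282  -0.0015] [0.0058 0.0058]
stylus scene [([215.0, 236.0], 0.66), ([221.0, 267.0], 0.44), ([205.0, 250.0], 0.42)]
stylus top [([228.0, 308.0], 0.64), ([244.0, 278.0], 0.59)
[... 326 characters left out ...]
290.0], 0.47)]
stirring_rod top [([232.0, 341.0], 0.62)]
    [ 0.3636 -0.3237  0.0918] [0.0007 0.0007]
swan_neck_lamp scene []
swan_neck_lamp top []
old_stereo_microscope scene []
old_stereo_microscope top []
magnifier_lamp scene []
magnifier_lamp top []
petri_dish_5 scene [([175.0, 161.0], 0.49)]
petri_dish_5 top [([222.0, 123.0], 0.6)]
    [ 0.42    0.3116 -0.0179] [0.0085 0.0085]
vial_1 scene [([230.0, 292.0], 0.74), ([166.0, 229.0], 0.67), ([171.0, 209.0], 0.63), ([186.0, 241.0], 0.58)]
vial_1 top [([184.0, 220.0], 0.38)]
    [ 0.6091 -0.0321 -0.1832] [0.0829 0.0829]
beaker_3 scene [([276.0, 315.0], 0.8)]
beaker_3 top [([233.0, 364.0], 0.62)]
    [ 0.3591 -0.4157  0.0065] [0.0035 0.0035]
```

Run:
```python
import cv2
a=cv2.imread('pics/top0.png');b=cv2.imread('pics/scene0.png')
cv2.imwrite('pics/top_c.png',cv2.resize(a[100:300,60:420],(800,444),interpolation=cv2.INTER_CUBIC))
cv2.imwrite('pics/scene_c.png',cv2.resize(b[90:315,120:420],(800,600),interpolation=cv2.INTER_CUBIC))
```

```text
(no output)
```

View pics/top_c.png

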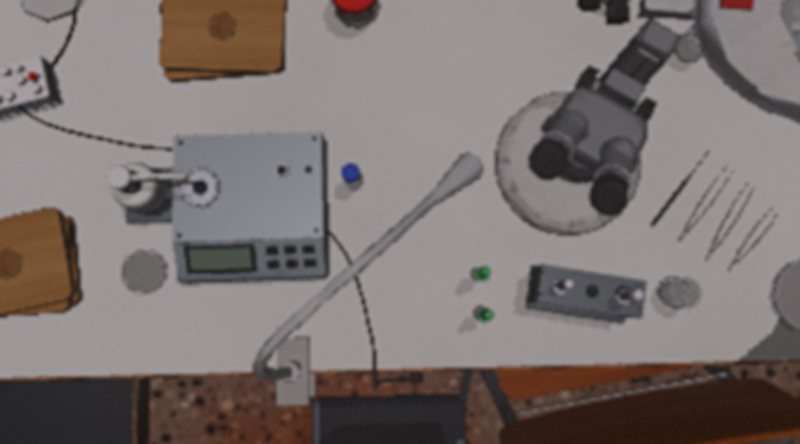

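View pics/scene_c.png

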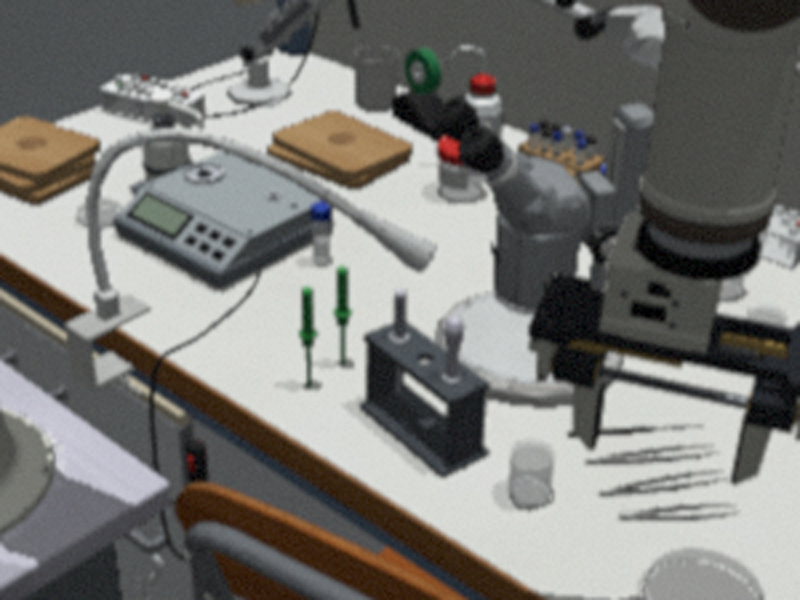

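The top view shows the instrument at about (195,173), with the rack at (235,324). In the left hole of the rack, (228,313), is a steel tool with a straight ringed handle. In its right hole, (233,342), is one with a swollen knob, which is the rod. Green look-alikes stand at (222,277) and (241,278). The left steel tool matches the stylus; I'll confirm it in a wrist crop. First I'll work out where the obstacles are.

Run:
```python
from h import *
T=cam('top');S=cam('scene')
def t(r,c): return [100+r*.45,60+c*.45]
for nm,rc,z in [('eyeL',t(155,550),.235),('eyeR',t(195,610),.235),('maghead left edge',t(60,700),.41),('mag left/bottom',t(110,770),.41),('lamphead tip',t(160,475),.12),('lamp low',t(365,262),.15),('lampmid',t(260,360),.23),('micro base',t(160,570),.01)]:
    print(nm,atz(T,rc,z).round(3))
for nm,a,b in [('stylus grip',(228,308+3),(209,269)),('lamphead',t(165,470),(90+258*.375,120+428*.375)),('vial',t(172,351),(90+210*.375,120+321*.375)),('eyeR',t(195,610),(90+150*.375,120+480*.375)),('eyeL',t(155,550),(90+107*.375,120+410*.375)),('pumptop',t(180,120),(123,178))]:
    X,e=tri([(T,a),(S,b)]);print(nm,X.round(3),np.round(e,3))
p=manip.camera_params('wrist');print(np.array(p['hand_eye']).round(3),p['fx'])
for n in ['wrist']:
  manip.capture(n)
```

```text
eyeL [ 0.511 -0.211  0.235]
eyeR [ 0.465 -0.274  0.235]
maghead left edge [ 0.555 -0.315  0.41 ]
mag left/bottom [ 0.509 -0.373  0.41 ]
lamphead tip [ 0.531 -0.139  0.12 ]
lamp low [0.288 0.117 0.15 ]
lampmid [ 0.4   -0.002  0.23 ]
micro base [ 0.553 -0.281  0.01 ]
stylus grip [ 0.377 -0.238  0.111] [0.002 0.002]
lamphead [ 0.538 -0.139  0.068] [0.003 0.003]
vial [0.529 0.018 0.074] [0.001 0.001]
eyeR [ 0.459 -0.265  0.272] [0.001 0.001]
eyeL [ 0.482 -0.186  0.291] [0.021 0.021]
pumptop [0.505 0.286 0.157] [0.002 0.002]
[[ 0.    -0.961 -0.276  0.075]
 [ 1.    -0.     0.001  0.001]
 [-0.001 -0.276  0.961 -0.158]
 [ 0.     0.     0.     1.   ]] 283.6383361979465
```

Request:
move_arm(plan=[0,0,0.8,0,0,0,40,0,0.3,1.7,0,0,-0.3,40,0.3,1,2.5,0,0,-0.7,40,0.7,1.9,2.5,0,0,-1.2,40,1.1,2.8,2.5,0,0,-1.7,40,1.5,3.7,2.5,0,0,-2.2,40,1.9,4.6,2.5,0,0,-2.6,40,2.3,5.5,2.5,0,0,-3,40,2.6,6.2,2.5,0,0,-3,40,2.7,6.4,2.5,0,0,-3,40,2.7,6.4,2.5,0,0,-3,40,2.7,6.4,2.5,0,0,-3,40])

```text
time: 3.05
position: [0.3794, -0.2836, 0.3516]
tcp_rot: [0.998, -0.07, -0.0, 0.0]
force: [0.0, -0.6, -0.4]
gripper_width: 0.04
grip_force: 0.0
```

```bash
cat >> h.py <<'E'
def see(tag,qs):
    s=manip.get_state();im=manip.capture('wrist');c=cam('wrist',s);cv2.imwrite(f'pics/{tag}.png',im)
    print(s['time'],s['position'].__array__().round(4) if hasattr(s['position'],'__array__') else np.round(s['position'],4),np.round(s['tcp_rot'],4),np.round(s['joint_pos'],2),np.round(s['force'],2),s['gripper_width'])
    for q,z in qs:
        for x in manip.spot_point(q,'wrist')[:3]: print(q,np.round(x['location'],1).tolist(),round(x['score'],2),atz(c,x['location'],z).round(4))
    return im,c
E
python3 - <<'E'
from h import *
see('w1',[('stylus',.09),('stylus_grip',.115),('stirring_rod',.09),('tool_rack',0)])
E
```

```text
3.05 [ 0.3794 -0.2836  0.3516] [ 9.976e-01 -6.960e-02 -1.000e-04  1.000e-04] [ 1.14  0.07 -0.58  1.8   0.04  1.28 -1.16] [ 0.   -0.59 -0.41] 0.04003529718030688
stylus [165.6, 233.4] 0.67 [ 0.3787 -0.2449  0.09  ]
stylus [160.9, 173.9] 0.63 [ 0.3981 -0.158   0.09  ]
stylus [189.5, 180.8] 0.55 [ 0.3532 -0.1587  0.09  ]
stylus_grip [164.6, 163.7] 0.76 [ 0.3982 -0.1507  0.115 ]
stylus_grip [172.3, 236.6] 0.53 [ 0.373  -0.2507  0.115 ]
stylus_grip [200.4, 175.4] 0.53 [ 0.344  -0.1554  0.115 ]
stirring_rod [173.1, 291.1] 0.56 [ 0.3552 -0.3294  0.09  ]
tool_rack [160.9, 260.0] 0.91 [ 0.3645 -0.2834  0.    ]
```

View pics/w1.png

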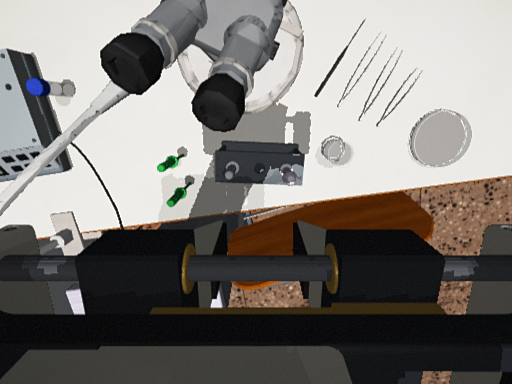

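The stylus is the steel tool with the straight handle at (170,233), in the rack's left hole. The swollen-handled rod is at (173,291), and the green look-alikes are at (160,170) and (190,180). Next I'll move over the instrument.

Request:
move_arm(plan=[0.1,0.6,0.4,0,0,0,0,0.3,1.5,0.6,0,0,0,0,0.5,2.5,0.6,0,0,0.2,0,0.7,3.5,0.6,0,0,0.4,0,0.9,4.6,0.6,0,0,0.6,0,1.1,5.7,0.6,0,0,0.8,0,1.3,6.8,0.6,0,0,0.8,0,1.5,7.9,0.6,0,0,0.8,0,1.7,8.9,0.6,0,0,0.8,0,1.8,9.6,0.6,0,0,0.8,0,1.8,9.6,0.6,0,0,0.8,0,1.8,9.6,0.6,0,0,0.8,0])

```text
time: 4.8
position: [0.4704, 0.1971, 0.3814]
tcp_rot: [1.0, 0.001, -0.0, 0.0]
force: [-0.3, 0.3, -0.1]
gripper_width: 0.0004
grip_force: 0.0
```

Run:
```python
from h import *
im,c=see('w2',[('pump_top',.142),('zero_hole',.057),('service_hole',.054),('refractometer',0),('vial_1',0),('petri_dish_5',0)])
```

```text
4.8 [0.4704 0.1971 0.3814] [ 1.0e+00  1.1e-03 -3.0e-04  3.0e-04] [ 0.5   0.23 -1.1   1.67  0.21  1.38 -2.2 ] [-0.28  0.34 -0.09] 0.0003867903540532429
pump_top [130.4, 190.8] 0.83 [0.5172 0.2905 0.142 ]
pump_top [178.4, 206.1] 0.46 [0.4495 0.2729 0.142 ]
zero_hole [129.7, 187.5] 0.34 [0.5123 0.316  0.057 ]
service_hole [113.4, 329.5] 0.8 [0.539  0.0805 0.054 ]
refractometer [126.7, 279.5] 0.72 [0.5143 0.1588 0.    ]
vial_1 [118.8, 354.2] 0.71 [0.5288 0.0213 0.    ]
petri_dish_5 [180.6, 204.8] 0.8 [0.4108 0.3029 0.    ]
```

View pics/w2.png

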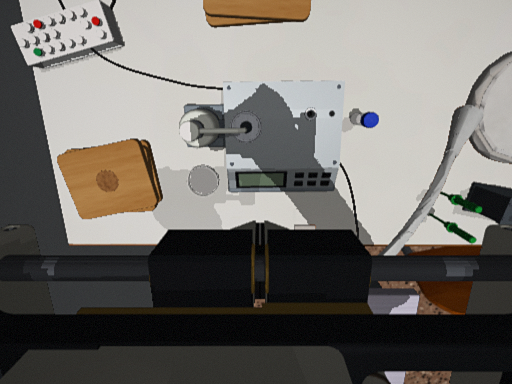

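The picture shows the pump head at (130,191), the collared zero hole at (113,311), the service hole at (113,332), the vial at (119,368) and the dish at (180,204). I'll take a second, closer view to triangulate.

Request:
move_arm(plan=[0,0,-0.6,0,0,0,0,0,-0.2,-1.4,0,0,0,0,0,-0.6,-2.1,0,0,0,0,0,-0.8,-2.4,0,0,0,0,0,-0.8,-2.4,0,0,0,0,0,-0.8,-2.4,0,0,0,0])

```text
time: 5.9
position: [0.4711, 0.1592, 0.2632]
tcp_rot: [1.0, 0.002, 0.001, -0.001]
force: [-0.0, 0.3, -0.2]
gripper_width: 0.0006
grip_force: 0.0
```

Run:
```python
from h import *
im,c=see('w3',[('pump_top',.142),('zero_hole',.057),('service_hole',.054),('zero_button_top',.038),('refractometer',0)])
cv2.imwrite('pics/w3c.png',cv2.resize(im[0:230,100:407],(800,600),interpolation=cv2.INTER_CUBIC))
```

```text
5.9 [0.4711 0.1592 0.2632] [ 1.0e+00  1.7e-03  1.2e-03 -6.0e-04] [ 0.52  0.3  -1.06  1.87  0.29  1.13 -2.21] [-0.05  0.28 -0.25] 0.0006138253939346987
pump_top [138.4, 122.0] 0.65 [0.5187 0.2925 0.142 ]
zero_hole [115.1, 294.1] 0.62 [0.5398 0.1158 0.057 ]
service_hole [115.5, 324.8] 0.86 [0.5394 0.077  0.054 ]
zero_button_top [114.4, 294.7] 0.42 [0.5404 0.1129 0.038 ]
refractometer [132.4, 260.6] 0.61 [0.5144 0.1572 0.    ]
```

View pics/w3c.png

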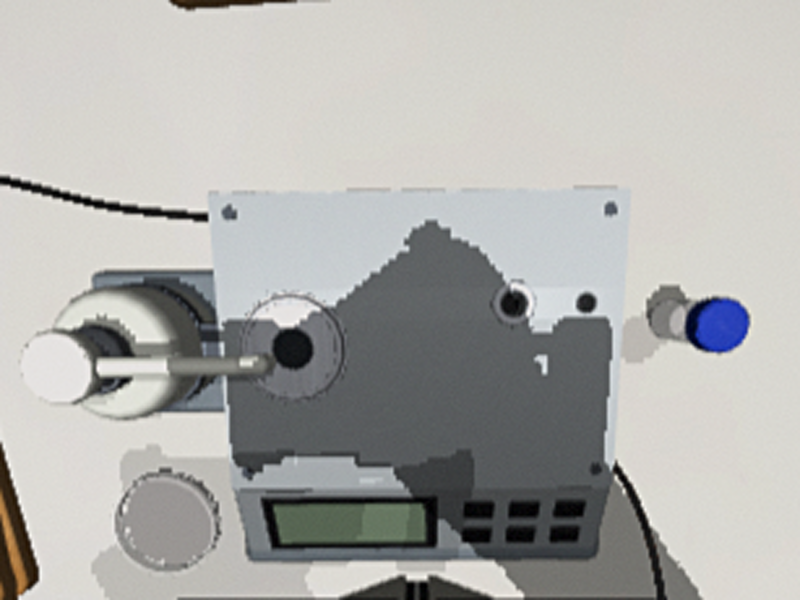

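Run:
```python
from h import *
s=manip.get_state()
W3=cam('wrist',s)
s2=dict(position=[.4704,.1971,.3814],tcp_rot=[1,1.1e-3,-3e-4,3e-4]);W2=cam('wrist',s2)
T=cam('top');S=cam('scene')
pt=(140.7,123.0)
print('pump',atz(W3,pt,.142),'tri w2',tri([(W3,pt),(W2,(129.5,190))]),'tri top',tri([(W3,pt),(T,(181,114))]))
for n,rc,z in [('zero',(115.8,297.3),.057),('serv',(115.8,325.3),.054),('well',(133,212.4),.054)]: print(n,atz(W3,rc,z).round(4))
print('zero tri',tri([(W3,(115.8,297.3)),(W2,(113.5,311))]))
# corner screws / flat-top corners of instrument
for n,(x,y) in dict(tl=(208,192),tr=(631,187)).items(): print(n,atz(W3,(y*.38333,100+x*.38375),.054).round(4))
```

```text
pump [0.51580996 0.29053898 0.142     ] tri w2 (array([0.51689468, 0.29200334, 0.13933716]), [np.float64(0.0013784829829750949), np.float64(0.0013784829829749392)]) tri top (array([0.51376884, 0.29757911, 0.12501007]), [np.float64(0.000987687153818117), np.float64(0.0009876871538181992)])
zero [0.5382 0.1111 0.057 ]
serv [0.5382 0.0757 0.054 ]
well [0.5166 0.2177 0.054 ]
zero tri (array([0.53835753, 0.10995373, 0.047863  ]), [np.float64(0.0003846619149479557), np.float64(0.0003846619149479313)])
tl [0.5866 0.2539 0.054 ]
tr [0.5895 0.0589 0.054 ]
```

Request:
move_arm(plan=[0.2,0.5,0,0,0,0,0,0.5,1.3,0,0,0,0,0,0.8,2.1,-0.4,0,0,0,0,0.9,2.65,-1,0,0,0,0,0.9,2.65,-1.6,0,0,0,0,0.9,2.65,-2.1,0,0,0,0,0.9,2.65,-2.36,0,0,0,0,0.9,2.65,-2.36,0,0,0,0,0.9,2.65,-2.36,0,0,0,0])

```text
time: 7.32
position: [0.5159, 0.291, 0.1448]
tcp_rot: [1.0, 0.001, 0.001, -0.0]
force: [0.6, 0.6, 0.4]
gripper_width: 0.0003
grip_force: 0.0
```

Run:
```python
from h import *
s=manip.get_state();print(np.round(s['position'],4),np.round(s['force'],2))
print(s['gripper_width']); cv2.imwrite('pics/s4.png',cv2.resize(manip.capture('scene')[80:200,120:280],(800,600),interpolation=cv2.INTER_CUBIC))
```

```text
[0.5159 0.291  0.1448] [0.59 0.57 0.44]
0.0002893002761726156
```

View pics/s4.png

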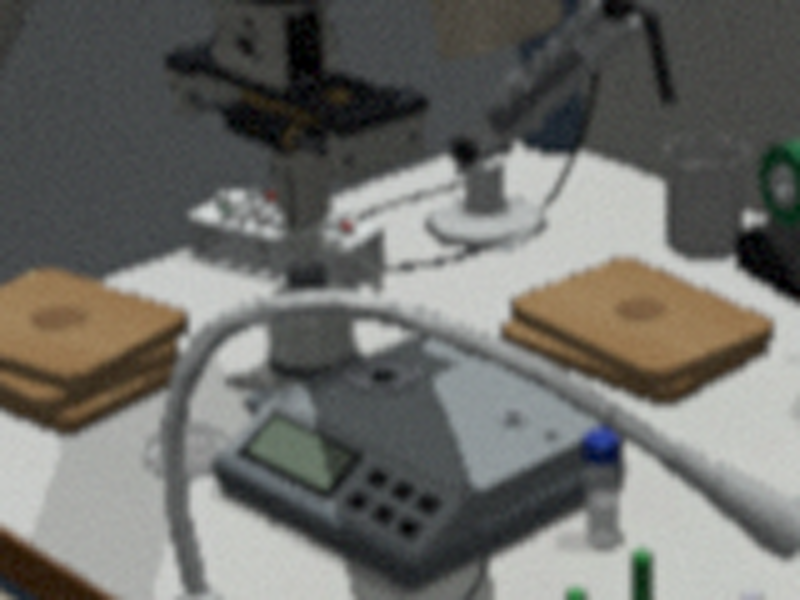

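The fingers stand just above the pump head, at crop (305,265). Now I'll press.

Request:
move_arm(plan=[0,0,-0.07,0,0,0,0,0,0,-0.14,0,0,0,0,0,0,-0.2,0,0,0,0,0,0,-0.26,0,0,0,0,0,0,-0.3,0,0,0,0,0,0,-0.32,0,0,0,0,0,0,-0.32,0,0,0,0])

```text
time: 8.25
position: [0.5162, 0.291, 0.1302]
tcp_rot: [1.0, 0.001, 0.001, 0.0]
force: [-2.4, -3.4, 17.2]
gripper_width: 0.0005
grip_force: 9.0
```

Request:
move_arm(plan=[0,0,-0.02,0,0,0,0,0,0,-0.02,0,0,0,0,0,0,0.15,0,0,0,0,0,0,0.45,0,0,0,0,0,0,0.9,0,0,0,0,0,0,1.7,0,0,0,0,0,0,2.6,0,0,0,30,0,0,3.5,0,0,0,40,0,-0.3,4.3,0,0,0,40,-0.2,-0.8,4.7,0,0,0,40,-0.4,-1.6,4.7,0,0,0,40])

```text
time: 9.62
position: [0.4949, 0.2117, 0.3645]
tcp_rot: [1.0, 0.003, 0.001, -0.001]
force: [0.5, -0.6, -0.1]
gripper_width: 0.0396
grip_force: 0.0
```

Run:
```python
from h import *
T=cam('top');manip.capture('top')
print(manip.spot_point('pump_top','top')[:2], proj(T,np.array([.5155,.2915,.142])))
see('w5',[])
```

```text
[{'location': [228.5, 317.4], 'score': 0.41}] [179.00077251 113.5943803 ]
9.725 [0.4952 0.2057 0.3626] [ 1.0e+00 -1.5e-03 -2.0e-04  2.1e-03] [ 0.34  0.27 -0.95  1.64  0.23  1.35 -2.22] [ 0.95 -1.41 -0.62] 0.0401920976992133
```

Request:
move_arm(plan=[-0.2,-0.9,0,0,0,0,40,-0.5,-1.9,0,0,0,-0.2,40,-0.8,-2.9,0,0,0,-0.4,40,-1.1,-3.9,0,0,-0.2,-0.6,40,-1.4,-4.9,0,0,-0.4,-0.8,40,-1.7,-5.9,0,0,-0.6,-1,40,-2,-6.9,0,0,-0.8,-1.2,40,-2.3,-7.8,0,0,-1,-1.2,40,-2.6,-8.6,0,0,-1,-1.2,40,-2.7,-9,-0.5,0,-1,-1.2,40,-2.7,-9,-1,0,-1,-1.2,40,-2.7,-9,-1,0,-1,-1.2,40])

```text
time: 11.28
position: [0.3596, -0.2378, 0.3108]
tcp_rot: [0.991, -0.102, 0.085, -0.002]
force: [-0.1, -0.5, 1.1]
gripper_width: 0.0404
grip_force: 0.0
```

Run:
```python
from h import *
im,c=see('w6',[('stylus',.09),('stylus_grip',.115),('stirring_rod',.09),('tool_rack',0)])
cv2.imwrite('pics/w6c.png',cv2.resize(im[60:240,120:360],(800,600),interpolation=cv2.INTER_CUBIC))
```

```text
11.275 [ 0.3596 -0.2378  0.3108] [ 0.9911 -0.1023  0.0851 -0.0017] [ 1.01 -0.11 -0.39  2.07 -0.15  1.04 -1.08] [-0.07 -0.47  1.11] 0.04038057821083438
stylus [185.0, 199.3] 0.67 [ 0.3892 -0.1549  0.09  ]
stylus [179.4, 262.5] 0.62 [ 0.3792 -0.2421  0.09  ]
stylus_grip [182.7, 190.7] 0.78 [ 0.3954 -0.1508  0.115 ]
stylus_grip [218.1, 201.4] 0.74 [ 0.3472 -0.154   0.115 ]
stylus_grip [183.6, 267.7] 0.49 [ 0.3743 -0.2482  0.115 ]
stirring_rod [179.3, 323.5] 0.79 [ 0.3626 -0.3239  0.09  ]
tool_rack [178.7, 288.0] 0.65 [ 0.3658 -0.2824  0.    ]
```

View pics/w6c.png

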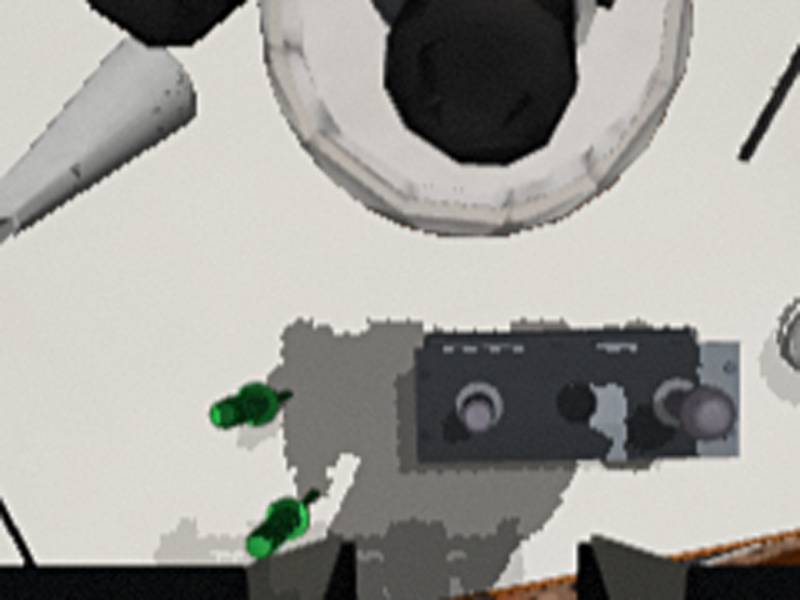

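The crop confirms the target. The steel tool with the straight handle at crop (479,408) is the stylus. The swollen rod is at (708,412), and the two green ones are left alone.

Run:
```python
from h import *
s=manip.get_state();c=cam('wrist',s);S=cam('scene')
fl=(181.8,263.7);tp=(184.5,263.4)
print('flange',atz(c,fl,.093),'top',atz(c,tp,.145),'hole mid',atz(c,(60+405*.3,120+577*.3),.09),'rodflange',atz(c,(60+402*.3,120+678*.3),.093))
print('tri flange',tri([(c,fl),(S,(90+337*.375,270))]),'tri top',tri([(c,tp),(S,(90+293*.375,270))]))
im=manip.capture('scene')
for x in manip.spot_point('stylus','scene')[:4]:print(x)
for x in manip.spot_point('stylus_grip','scene')[:4]:print(x)
print(np.array(manip.camera_params('wrist')['hand_eye'])[:3,3])
R=Rn.from_quat(s['tcp_rot']).as_matrix();print(R.round(3))
```

```text
flange [ 0.37823143 -0.24585647  0.093     ] top [ 0.3788176  -0.24570212  0.145     ] hole mid [ 0.37021625 -0.28574759  0.09      ] rodflange [ 0.36333521 -0.32633594  0.093     ]
tri flange (array([ 0.37756883, -0.24513359,  0.09169317]), [np.float64(0.0009025851824563868), np.float64(0.0009025851824564257)]) tri top (array([ 0.37765343, -0.24449343,  0.14215235]), [np.float64(0.0014830589689229512), np.float64(0.001483058968923038)])
{'location': [207.6, 250.3], 'score': 0.61}
{'location': [215.1, 266.5], 'score': 0.57}
{'location': [215.6, 237.9], 'score': 0.41}
{'location': [169.5, 206.7], 'score': 0.69}
{'location': [206.9, 267.5], 'score': 0.6}
{'location': [198.0, 247.3], 'score': 0.52}
{'location': [205.0, 232.1], 'score': 0.49}
[ 0.07496462  0.00064637 -0.15805047]
[[ 0.964 -0.203  0.174]
 [-0.203 -0.979 -0.019]
 [ 0.174 -0.017 -0.985]]
```

Request:
move_arm(plan=[0.2,-0.08,-0.5,0,0,0,40,0.44,-0.15,-1.2,0,0,0,40,0.44,-0.15,-1.9,0,0,0,40,0.44,-0.15,-2.5,0,0,0,40,0.44,-0.15,-2.9,0,0,0,40,0.44,-0.15,-2.9,0,0,0,40,0.44,-0.15,-2.9,0,0,0,40])

```text
time: 12.55
position: [0.3829, -0.2474, 0.1687]
tcp_rot: [0.991, -0.103, 0.088, 0.001]
force: [0.8, -0.2, -0.0]
gripper_width: 0.0401
grip_force: 0.0
```

Run:
```python
from h import *
im,c=see('w7',[('stylus_grip',.115)])
R=Rn.from_quat(manip.get_state()['tcp_rot']).as_matrix();print(R[:,2])
print('handle top expected px',proj(c,np.array([.3783,-.2455,.145])),'flange',proj(c,np.array([.3783,-.2455,.093])))
cv2.imwrite('pics/w7c.png',cv2.resize(im[100:300,130:397],(800,600)))
```

```text
12.55 [ 0.3829 -0.2474  0.1687] [ 9.908e-01 -1.030e-01  8.760e-02  5.000e-04] [ 0.98  0.13 -0.42  2.2  -0.04  0.66 -1.19] [ 0.82 -0.2  -0.01] 0.04009896476380757
stylus_grip [224.4, 145.4] 0.7 [ 0.3975 -0.1566  0.115 ]
stylus_grip [227.6, 258.1] 0.65 [ 0.3768 -0.2448  0.115 ]
[ 0.17411802 -0.01977466 -0.98452622]
handle top expected px [235.40908299 257.7318583 ] flange [219.93331245 259.09804743]
```

View pics/w7c.png

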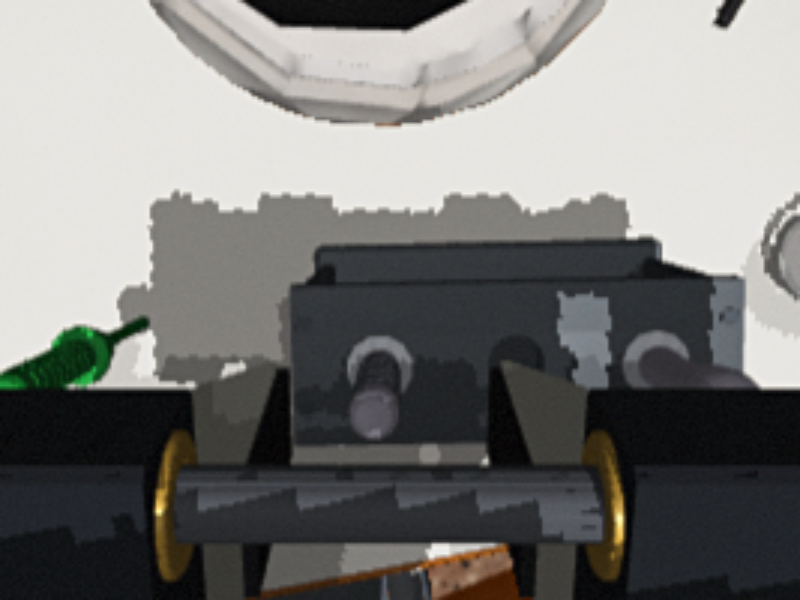

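The straight handle sits between the open fingers, with its top at crop (373,410) and the flange at (379,362). It is about 2 mm further to the left than assumed. I'll correct for that, then descend and grip.

Request:
move_arm(plan=[-0.04,0.07,-0.3,0,0,0,40,-0.04,0.07,-0.7,0,0,0,40,-0.04,0.07,-1.1,0,0,0,40,-0.04,0.07,-1.36,0,0,0,40,-0.04,0.07,-1.36,0,0,0,40,-0.04,0.07,-1.36,0,0,0,0,-0.04,0.07,-1.36,0,0,0,0,-0.04,0.07,-1.36,0,0,0,0,-0.04,0.07,-1.36,0,0,0,0,-0.04,0.07,-1.36,0,0,0,0], grip_force=35)

```text
time: 13.9
position: [0.3805, -0.2437, 0.1]
tcp_rot: [0.991, -0.103, 0.087, 0.0]
force: [0.1, -0.5, 3.9]
gripper_width: 0.0105
grip_force: 35.0
```

Request:
move_arm(plan=[0,0,0.15,0,0,0,0,0,0,0.5,0,0,0,0,0,0,1,0,0,0,0,0,0,1.6,0,0,0,0,0,0,2.3,0,0,0,0,0,0,3.1,0,0,0,0,0,0,3.9,0,0,0,0,0,0,4.6,0,0,0,0,0,0,5.1,0,0,0,0,0,0,5.1,0,0,0,0])

```text
time: 15.15
position: [0.3811, -0.2439, 0.3569]
tcp_rot: [0.991, -0.103, 0.089, 0.001]
force: [-0.1, -0.6, -1.5]
gripper_width: 0.0109
grip_force: 35.0
```

Run:
```python
from h import *
s=manip.get_state();print(np.round(s['position'],4),s['gripper_width'],s['grip_force'])
a=manip.capture('scene');im,c=see('w8',[('stylus_tip',.2),('stylus',.25)])
S=cam('scene');p=np.array(s['position']);print('tip exp scene',proj(S,p+[-.003,0,-.077]),'origin',proj(S,p+[-.003,0,-.01]),'wrist tip',proj(c,p+[-.003,0,-.077]),'wrist org',proj(c,p+[-.003,0,-.01]))
cv2.imwrite('pics/s8.png',np.hstack([cv2.resize(a[100:250,190:340],(400,400)),cv2.resize(im[130:290,180:340],(400,400))]))
```

```text
[ 0.3811 -0.2439  0.3569] 0.010876420165612516 34.99982239154633
15.2 [ 0.3803 -0.2434  0.3552] [ 9.908e-01 -1.029e-01  8.740e-02  6.000e-04] [ 1.03 -0.11 -0.41  1.96 -0.14  1.13 -1.11] [-0.18 -0.63 -0.56] 0.010587172990210409
stylus_tip [218.0, 215.3] 0.72 [ 0.372  -0.1873  0.2   ]
stylus_tip [217.2, 256.6] 0.58 [ 0.3633 -0.2345  0.2   ]
stylus_tip [188.0, 212.5] 0.46 [ 0.4068 -0.1918  0.2   ]
stylus [239.1, 258.2] 0.97 [ 0.351  -0.2349  0.25  ]
stylus [224.0, 212.5] 0.65 [ 0.3749 -0.1939  0.25  ]
stylus [193.0, 205.0] 0.56 [ 0.4063 -0.1935  0.25  ]
tip exp scene [151.35203355 271.67033578] origin [125.54738946 272.29053289] wrist tip [216.7917971  261.17676004] wrist org [237.33572019 260.05748318]
```

View pics/s8.png

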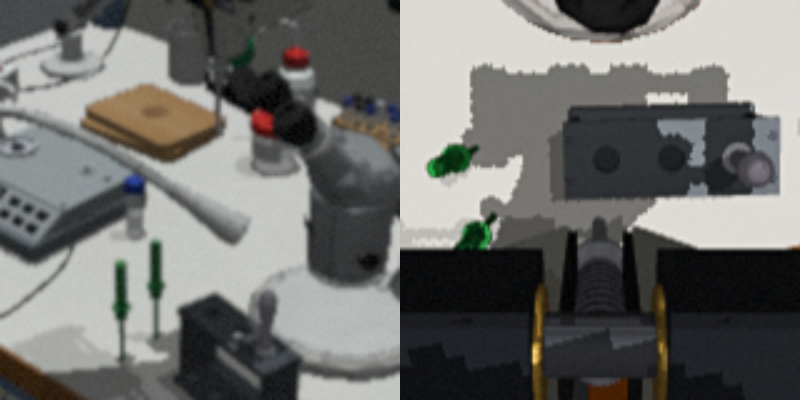

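The stylus is held upright with its tip at wrist px (219,260), as expected. The rod is still in the rack. Now I'll carry the stylus over the lamp to the instrument.

Request:
move_arm(plan=[0.3,0.7,0.1,0,0,0,0,0.7,1.5,0.1,0,0,0,0,1.1,2.4,0.1,0,0,0,0,1.5,3.3,0.1,0,0,0,0,1.9,4.2,0.1,0,0,0,0,2.3,5.1,0.1,0,0,0,0,2.7,6,0.1,0,0,0,0,3,6.7,-0.4,0,0,0,0,3.2,7.1,-1.2,0,0,0,0,3.2,7.1,-2,0,0,0,0,3.2,7.1,-2.4,0,0,0,0,3.2,7.1,-2.4,0,0,0,0])

```text
time: 16.85
position: [0.539, 0.111, 0.2331]
tcp_rot: [0.991, -0.103, 0.085, 0.0]
force: [-0.3, -0.5, -0.3]
gripper_width: 0.0107
grip_force: 35.0
```

Run:
```python
from h import *
im,c=see('w9',[('stylus_tip',.16),('zero_hole',.057),('service_hole',.054)])
s=manip.get_state();p=np.array(s['position'])
print('tip exp',proj(c,p+[-.003,0,-.077]),'hole exp',proj(c,np.array([.5382,.1111,.057])))
cv2.imwrite('pics/w9c.png',cv2.resize(im[80:260,140:380],(800,600),interpolation=cv2.INTER_CUBIC))
```

```text
16.85 [0.539  0.111  0.2331] [ 9.91e-01 -1.03e-01  8.52e-02  4.00e-04] [ 0.49  0.3  -0.92  1.93  0.41  0.92 -2.4 ] [-0.28 -0.49 -0.3 ] 0.010691203539386067
stylus_tip [217.2, 258.4] 0.74 [0.537  0.1129 0.16  ]
zero_hole [199.0, 259.9] 0.68 [0.5386 0.1128 0.057 ]
service_hole [192.4, 287.5] 0.58 [0.5394 0.078  0.054 ]
tip exp [215.21688188 259.60928986] hole exp [199.02536438 261.35920995]
```

View pics/w9c.png

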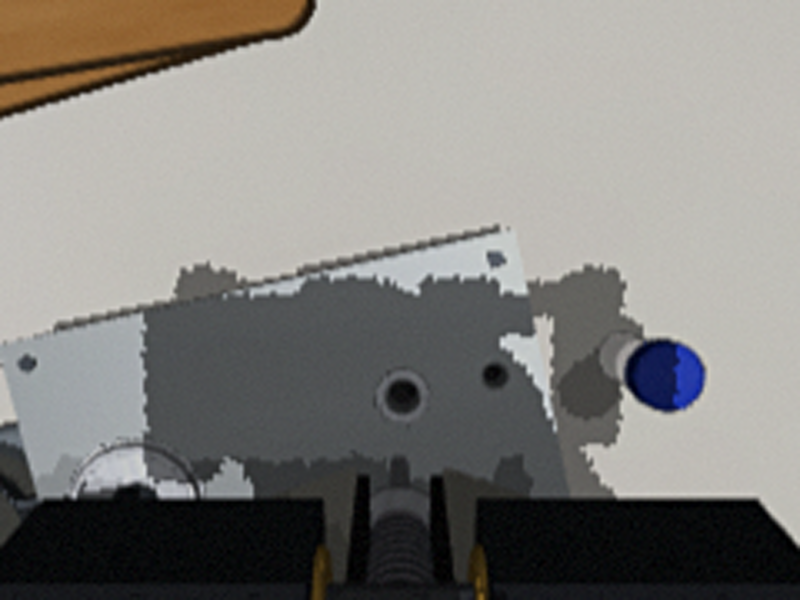

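The collared hole is at crop (403,396), the service hole at (495,375) and the stylus tip at (400,459). I'll compute the remaining offset in this one camera frame.

Run:
```python
from h import *
c=cam('wrist');z=manip.get_state()['position'][2]
for tr in (217.5,219): print('tip',atz(c,(tr,260.0),z-.077).round(4))
h=atz(c,(80+396*.3,140+403*.3),.057);print('hole',h.round(4))
# tip at rim height and at 38 mm, pixel check of stylus axis tilt: flange centre
print(atz(c,(80+395*.3,140+403*.3),.038).round(4))
```

```text
tip [0.5386 0.1124 0.1595]
tip [0.5373 0.1127 0.1595]
hole [0.5418 0.1123 0.057 ]
[0.5398 0.113  0.038 ]
```

Request:
move_arm(plan=[0.05,0,-0.4,0,0,0,0,0.05,0,-0.9,0,0,0,0,0.05,0,-1.3,0,0,0,0,0.05,0,-1.6,0,0,0,0,0.05,0,-1.75,0,0,0,0,0.05,0,-1.75,0,0,0,0,0.05,0,-1.75,0,0,0,0])

```text
time: 17.92
position: [0.5433, 0.1119, 0.1479]
tcp_rot: [0.991, -0.103, 0.088, -0.0]
force: [-0.6, 0.3, -0.1]
gripper_width: 0.0107
grip_force: 35.0
```

Run:
```python
from h import *
s=manip.get_state();print(np.round(s['position'],4))
im,c=see('w10',[('stylus_tip',.07),('zero_hole',.057),('service_hole',.054)])
print('hole exp',proj(c,np.array([.539,.1115,.057])),'collar r px',(proj(c,np.array([.539,.1115+.0105,.057]))-proj(c,np.array([.539,.1115,.057]))))
cv2.imwrite('pics/w10c.png',cv2.resize(im[160:250,200:320],(800,600),interpolation=cv2.INTER_CUBIC))
```

```text
[0.5433 0.1119 0.1479]
17.925 [0.5433 0.1119 0.1479] [ 0.9908 -0.1028  0.0876 -0.    ] [ 0.36  0.41 -0.79  2.    0.55  0.75 -2.53] [-0.58  0.31 -0.08] 0.010741758298278422
stylus_tip [218.2, 259.6] 0.93 [0.5396 0.1132 0.07  ]
zero_hole [216.3, 257.4] 0.87 [0.5392 0.1156 0.057 ]
service_hole [207.3, 297.1] 0.91 [0.5396 0.0777 0.054 ]
hole exp [215.67662069 261.8258585 ] collar r px [  2.2293618  -11.05537569]
```

View pics/w10c.png

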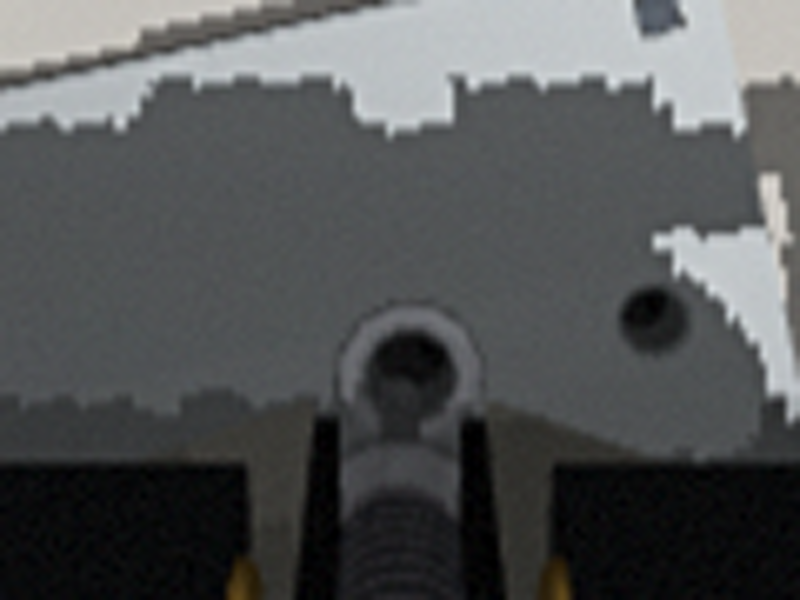

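The tip is over the collared hole: collar centre at crop (411,375), shaft end at (400,384), about 1.5 mm to the left. I'll shift and lower it in slowly.

Request:
move_arm(plan=[-0.01,-0.02,-0.1,0,0,0,0,-0.01,-0.02,-0.2,0,0,0,0,-0.01,-0.02,-0.3,0,0,0,0,-0.01,-0.02,-0.4,0,0,0,0,-0.01,-0.02,-0.5,0,0,0,0,-0.01,-0.02,-0.54,0,0,0,0,-0.01,-0.02,-0.54,0,0,0,0])

```text
time: 19.0
position: [0.5421, 0.1107, 0.1201]
tcp_rot: [0.991, -0.103, 0.087, 0.0]
force: [1.0, 0.8, -0.3]
gripper_width: 0.0108
grip_force: 35.0
```

There is no contact force and the tip is below the rim. Now I'll press gently.

Request:
move_arm(plan=[0,0,-0.03,0,0,0,0,0,0,-0.06,0,0,0,0,0,0,-0.09,0,0,0,0,0,0,-0.12,0,0,0,0,0,0,-0.14,0,0,0,0,0,0,-0.16,0,0,0,0,0,0,-0.16,0,0,0,0])

```text
time: 19.88
position: [0.5425, 0.1106, 0.1124]
tcp_rot: [0.991, -0.103, 0.087, 0.0]
force: [-0.7, 0.2, 3.5]
gripper_width: 0.0109
grip_force: 35.0
```

Run:
```python
from h import *
for i in range(4):
    s=manip.get_state();print(np.round(s['position'],4),np.round(s['force'],2),s['grip_force']);manip.capture('top')
```

```text
[0.5425 0.1106 0.1124] [-0.73  0.16  3.54] 35.00043365667807
[0.5424 0.1106 0.1125] [-0.72 -0.47  3.08] 35.000346278829966
[0.5425 0.1106 0.1125] [-0.17  0.48  2.31] 35.00037775374949
[0.5424 0.1106 0.1125] [-0.4  -0.63  3.49] 35.00032402575016
```

Request:
move_arm(plan=[0,0,-0.02,0,0,0,0,0,0,-0.04,0,0,0,0,0,0,-0.06,0,0,0,0,0,0,-0.07,0,0,0,0,0,0,-0.07,0,0,0,0,0,0,-0.07,0,0,0,0])

```text
time: 20.82
position: [0.5426, 0.1106, 0.1091]
tcp_rot: [0.991, -0.103, 0.087, 0.0]
force: [-1.2, -1.7, 7.2]
gripper_width: 0.0107
grip_force: 35.0
```

Request:
move_arm(plan=[0,0,-0.02,0,0,0,0,0,0,-0.02,0,0,0,0,0,0,-0.02,0,0,0,0,0,0,-0.02,0,0,0,0,0,0,-0.02,0,0,0,0,0,0,-0.02,0,0,0,0,0,0,-0.02,0,0,0,0,0,0,-0.02,0,0,0,0,0,0,-0.02,0,0,0,0,0,0,-0.02,0,0,0,0,0,0,-0.02,0,0,0,0,0,0,-0.02,0,0,0,0])

```text
time: 22.32
position: [0.5431, 0.1107, 0.1088]
tcp_rot: [0.991, -0.103, 0.088, 0.0]
force: [-1.7, -0.5, 11.2]
gripper_width: 0.0107
grip_force: 35.0
```

Request:
move_arm(plan=[0,0,0,0,0,0,0,0,0,0,0,0,0,0,0,0,0,0,0,0,0,0,0,0,0,0,0,0,0,0,0,0,0,0,0,0,0,0,0,0,0,0,0,0,0,0,0,0,0,0,0,0,0,0,0,0,0,0,0,0,0,0,0,0,0,0,0,0,0,0,0,0,0,0,0,0,0,0,0,0,0,0,0,0])

```text
time: 23.82
position: [0.5431, 0.1107, 0.1088]
tcp_rot: [0.991, -0.103, 0.088, 0.0]
force: [-1.4, -1.5, 12.4]
gripper_width: 0.0108
grip_force: 35.0
```

Run:
```python
from h import *
F=[]
for i in range(6):
    s=manip.get_state();F.append(s['force']);im=manip.capture('wrist')
print(s['time'],np.round(s['position'],4),np.mean(F,0).round(2))
print([(np.round(x['location'],1),round(x['score'],2)) for x in manip.spot_point('service_hole','wrist')[:2]])
print('tip',proj(cam('wrist'),np.array(s['position'])+[-.0033,0,-.077]))
```

```text
24.075 [0.5431 0.1107 0.1088] [-2.42 -0.98 12.01]
[(array([215.1, 300.7]), 0.94)]
tip [217.78028233 260.99753099]
```

The button is on its stop: the force rose about 1 N/mm, then stiffened to 12 N. It has been held for over 2.5 s, so I'm handing in.

```bash
python3 -c "
from plant import manip
print(manip.close_job())"
```

```text
the job is handed in; nothing more can be done
None
```

I pressed the pump head fully down and released it; its return was not confirmed, since the camera didn't find it afterwards. The gripped stylus then held the zero button on its stop at about 12 N for over 2.5 s, and I handed the job in still pressing; no verdict came back.

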